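# Chock the pipe and fold the stop away

### The job

The steel pipe on the sloping plate is held only by the fold-down stop. Take the wedge chock that stands on its heel in the small tray, lay it onto its sole, and push it between the two tabs of the stop, tip uphill and square to the pipe, snug against the pipe's low side; then fold the stop's hand lever right down, so that the pipe rests on the chock alone. The pipe must not roll away or be moved more than about 2 cm from where it lies, and the other things on the bench stay where they are.

Things in the scene. Friction and masses are not known exactly. Their poses are not given: they have to be found in the camera images.
- bed: Fixed sloping aluminium plate, 190 mm along the slope, 170 mm wide. Origin on its upper face under the pipe's first place, mid-width, 25 mm above the bench. x runs uphill along the face (rising 0.10 rad), y along the pipe, z out of the face. The face spans x -130 (low edge, 12 mm above the bench) to +60 mm, y -85 to +85 mm.
- pipe_mid (a point): Centre (on the axis, mid-length) of the loose steel pipe: 60 mm diameter, 150 mm long, 0.6 to 0.9 kg. It lies along the bed's y, within 8 mm of the middle, free to roll; only the stop's two tabs on its low side hold it. Its axes turn as it rolls; y stays along the pipe.
- chock_mid (a point): Centre of the loose dark steel wedge chock: 80 mm long, 40 mm wide (flat parallel sides), 48 mm high at its square heel, 1.5 mm at its tip, 0.25 to 0.4 kg. Axes: z heel to tip (heel face at -40, tip at +40 mm), y across the width, sole at x = -24 mm facing -x, sloping face towards +x and +z. It starts on its heel, tip up, this point 44 mm above the bench.
- chock_heel (a point): Point in the middle of the chock's square heel face (48 x 40 mm), same axes as chock_mid. The centre of mass is 27 mm from the heel face and 16 mm from the sole: tipped more than 31 degrees from standing on its heel towards its sole, it falls onto its sole. Lying on the bed tip uphill and touching the pipe, chock_mid is 51 mm downhill of the pipe's axis and 24 mm above the face.
- tray: Small open grey tray, fixed, 74 x 66 mm (x, y), 22 mm high, walls and floor 4 mm, in which the chock stands with 4 to 13 mm of play. Origin: centre of its underside.
- scrap_tray: A second tray of the same kind and size, fixed, with a few scraps no higher than its rim. Origin: centre of its underside. The two trays may change places.
- stop (a joint): Hinge of the fold-down stop, rad: 0 upright against the pipe, grows as it folds downhill, 1.5 flat (its end). Two dark steel tabs (8 mm thick, 10 wide, 40 tall, middles at y = -68 and +68 mm of the bed: 126 mm clear between) and a hand lever turn together about an axis along the bed's y at x = -34, z = +4 mm of the bed. Stiff, 0.12 N m (2 N at the knob); stays where left.
- stop_knob (a point): Centre of the black ball knob, 22 mm diameter, on the stop's hand lever (8 mm rod), 76 mm from the hinge axis, at y = -125 mm of the bed, at least 31 mm clear of the pipe's end. It swings downhill in an arc about the hinge axis: 80 mm above the face's level when upright, 10 mm when flat (about 25 mm above the bench).
- bracket: loose dark steel angle bracket, foot 60 x 50 mm, 50 mm tall. Not part of the job. Origin: centre of its underside.
- flange: loose flat steel ring, 64 mm across, 12 mm high. Not part of the job. Origin: centre of its underside.
- offcut: loose block of square steel bar, 80 x 40 x 40 mm. Not part of the job. Origin: centre of its underside.
- wrench: loose wrench lying on the bench, 170 mm long. Not part of the job.
- hammer: loose hammer lying on the bench, 260 mm long. Not part of the job.
- tub: loose white plastic jar with a blue cap, 72 mm across, 115 mm tall. Not part of the job. Origin: centre of its underside.
- spray: loose red spray can, 52 mm across, 170 mm tall. Not part of the job. Origin: centre of its underside.
There are look-alikes about, which are no part of the job. What is shaped like the part that bears chock_mid but blue is not meant. Leave any green look-alike of the part that bears pipe_mid alone.

How it is judged:
By the outcome, as a careful person would: the job done as asked, in the order asked, and still so for the second after the job is handed in, with the robot touching nothing.
It also fails if it takes over 72 s, if anything falls off the work surface, if the arm or the gripper's body presses on something with over 40 N, if the wrist force passes 120 N, or if a joint passes its speed limit or range.

### The arm

A 7-joint arm with a two-finger parallel gripper is mounted at the origin on the work surface. World frame = base frame: x ahead of the robot, y to its left, z up, the work surface at z = 0. Lengths are in m, angles in rad, forces in N, time in s.
With the tool pointing down it reaches from about 0.35 to 0.9 m from the base axis. Payload 19.9 kg.
Tool frame: the origin (TCP) lies on the centre line of the jaws, within the pads' length; the fingertips stand 25 mm ahead of it and the grasp point (between the pads) lies 6 mm ahead of it; z points along the fingers, y is the line along which they close (so a half turn about z gives the same grasp; the last joint's range is limited). The gripper opens to 85 mm and grips with 20 to 120 N. Pads are 22 mm wide; open, the fingers measure 114 mm over their backs; the gripper's body (76 mm by 85 mm) begins 54 mm behind the grasp point. The pads swing forward as they close: fully open they stand 13 mm farther back than shut.
Start: joints at [-1.355, 0.417, -0.01, 1.614, 0.005, 1.111, -0.053], TCP at [0.159, 0.604, 0.256] pointing down, gripper open.
Joint ranges: [-2.81, 2.81], [-0.39, 2.02], [-1.27, 1.25], [0.06, 2.57], [-1.19, 4.33], [0.19, 2], [-2.82, 2.82]. Speed limits (rad/s): [1.89, 1.89, 2.39, 2.39, 3.01, 3.01, 3.01].

### API

Orientations are given as a unit quaternion [x, y, z, w].
In Python, from cell import r gives the robot as it stands. The module is installed in compiled form; this text tells all that it offers.
- The arm moves only by the tool play_rows, never from a script. Its argument "steps" is a list of rows, each a list of 3 entries, a list of its own where there are three numbers: the closure, from 0 (fully open) to 1 (shut), then the shift along the world's x, y, z scaled (see below), then the turn, a rotation vector about the world's x, y, z scaled (see below). In form: [[grip, [tx, ty, tz], [wx, wy, wz]], ...]. A call has exactly 5 rows; each row shifts and turns the commanded pose from where the row before left it; what a row does not reach is not made up. The controller multiplies each number of a shift by 120 mm and each number of a turn by 1.5 rad. A row lasts 1/8 s, in which the tool goes at most 62.5 mm and 10.7 degrees, less where a joint would pass 70% of its speed; a pose out of reach is approached as far as the arm can. A call with a number of a shift or a turn outside -1 to 1 is refused whole. A call with a gripper value outside its range is refused whole. The fingers move at their own pace and stop on an object; "grip_force" is the grip in N (left out, the last holds). Time passes only in rows, so rows that do not move let the fingers close, or fill a call up. It gives the time, the measured TCP pose, the force, the opening and the grip force at its end, in the units of the state.
- r.state(): the state, without advancing time (a new reading comes with each control period).
- r.get_image(name): name is "scene" or "top" or "wrist"; returns a dict with "image" (384x512x3 uint8, red, green, blue), "fovy" (degrees; the focal length in pixels is half the picture's height over the tangent of half this angle, whatever the lens; pixels are square), "cx", "cy" (the principal point, pixels), "R" (3x3) and "t" (3): a world point X has camera coordinates R X + t; the wrist camera has in their place "tool_from_camera" (4x4, takes a point from camera to tool coordinates, whose origin is the TCP and whose axes are the flange's). Camera axes: x right, y down, z forward; pixel columns grow to the right and rows downward; lengths in m; the calibration is good to about 2 mm. A picture is of the moment at which its call begins: read the wrist's pose just before it. There is no depth.
- r.close_job(): hands the job in; it is judged then, once.
The state is a dict: "clock": time; "joint_pos": joint angles; "qd": joint speeds; "effort": joint torques, N m; "tool_pos": TCP position; "tool_rot": TCP orientation; "force": force on the tool from outside, world axes, zero at the start; "ft_torque": the same for the moment, N m; "opening": finger opening in m; "gripper_force": force on a finger pad.
Only numpy, scipy, OpenCV 4.12 (cv2) and the standard library are available. Lean on these libraries where they do the work, as an engineer would, in place of code of your own. Each camera call takes 0.05 s, during which the arm holds its last target. There are 200 camera calls.

## Working session

There is one attempt and no reset: what is moved stays moved. The work goes in short steps, Python scripts to look and compute and a tool call to move; the robot and the scene stay as the last step left them, time stands still between calls to the robot, and variables do not carry over. Pictures are saved under pics/ and viewed, at most 10 in all, crops included, and the job is handed in when it is done.

Besides the shell and the picture viewer there is one more tool, called after "Call:" in YAML: its name, and indented under it one key for each argument. play_rows: Moves the arm, as the interface text tells. Its arguments: {"type":"object","properties":{"steps":{"type":"array","items":{"type":"array"}},"grip_force":{"type":"number"}},"required":["steps"]}

```bash
mkdir -p pics; cat > h.py <<'E'
import numpy as np,cv2
from cell import r
def shot(n):
    d=r.get_image(n); cv2.imwrite(f'pics/{n}_{int(r.state()["clock"]*1000)}.png',cv2.cvtColor(d['image'],cv2.COLOR_RGB2BGR)); return d
def cast(d,u,v,z):
    f=192/np.tan(np.radians(d['fovy'])/2)
    R=np.array(d['R']);t=np.array(d['t'])
    ray=R.T@np.array([(u-d['cx'])/f,(v-d['cy'])/f,1]); o=-R.T@t
    return o+ray*(z-o[2])/ray[2]
def proj(d,X):
    f=192/np.tan(np.radians(d['fovy'])/2)
    c=np.array(d['R'])@np.array(X)+np.array(d['t']); return np.array([d['cx']+f*c[0]/c[2],d['cy']+f*c[1]/c[2]])
E
python3 - <<'E'
from h import *
for n in('top','scene'):
    d=shot(n);print(n,d['fovy'],d['cx'],d['cy'],np.round(d['R'],3).tolist(),np.round(d['t'],3).tolist())
print(r.state())
a=[cv2.imread(p) for p in __import__('glob').glob('pics/*.png')]
import pickle
E
ls pics
```

```text
top 47.824200502223675 252.38927722392722 202.88542891417336 [[0.0, -1.0, 0.007], [-0.998, -0.001, -0.067], [0.067, -0.007, -0.998]] [-0.016, 0.571, 1.352]
scene 51.595015376210775 256.68872827956494 194.07835240254084 [[0.737, 0.676, 0.002], [0.478, -0.518, -0.71], [-0.479, 0.524, -0.704]] [-0.396, -0.204, 1.746]
{'clock': 0.1, 'joint_pos': array([-1.35448162,  0.41791647, -0.0103022 ,  1.61408924,  0.00471089,
        1.11069437, -0.05298461]), 'qd': array([-1.07792240e-03, -1.50564451e-03,  7.57313495e-05, -2.49027790e-03,
       -1.43227609e-03, -1.87672395e-03, -1.25601842e-03]), 'effort': array([ 1.75908273e-03, -8.65822506e+01,  6.81151170e-01, -4.35640669e+01,
        1.93626311e-02,  4.94284541e-03, -3.24660823e-05]), 'tool_pos': array([0.15929478, 0.6040774 , 0.25573185]), 'tool_rot': array([ 1.28537045e-01,  9.91704560e-01, -5.41565495e-04, -2.23550960e-05]), 'force': array([0.34019016, 0.18579616, 0.30314676]), 'ft_torque': array([ 0.02073192,  0.01560034, -0.01323684]), 'gripper_force': 0.0, 'opening': 0.08526623718860642}
scene_100.png
top_50.png
```

```bash
python3 - <<'E'
import cv2
for a,b in(('top_50','A'),('scene_100','B')):
    cv2.imwrite(f'pics/{b}.png',cv2.resize(cv2.imread(f'pics/{a}.png'),(800,600),interpolation=cv2.INTER_CUBIC))
E
```

```text
(no output)
```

View pics/A.png

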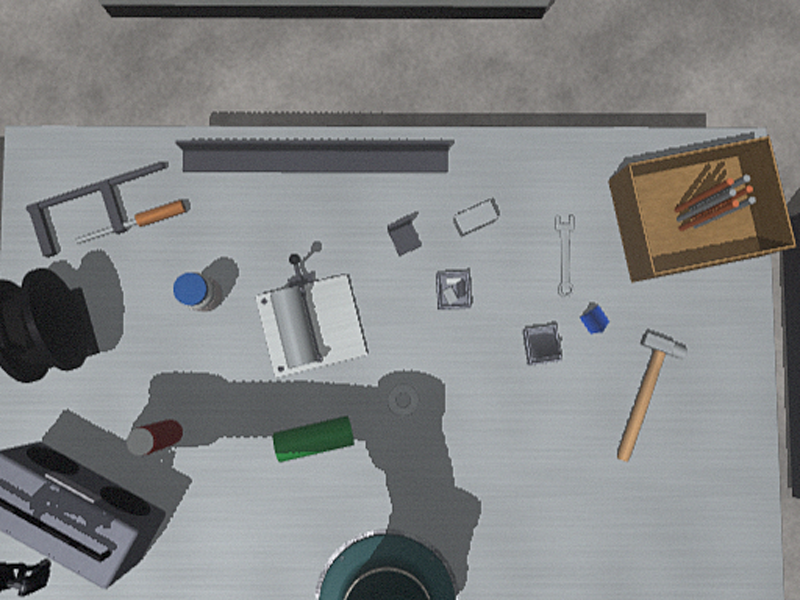

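View pics/B.png

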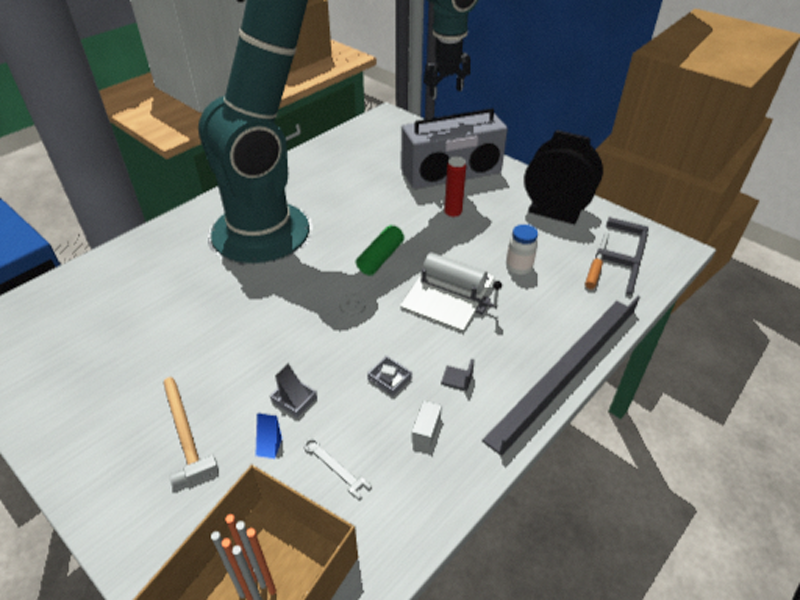

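```bash
python3 - <<'E'
import cv2,numpy as np
t=cv2.imread('pics/top_50.png');s=cv2.imread('pics/scene_100.png')
def c(im,x,y,w=100,h=75): return cv2.resize(im[y:y+h,x:x+w],(400,300),interpolation=cv2.INTER_CUBIC)
m=np.vstack([np.hstack([c(t,150,145,132,99),c(t,320,190,66,50)]),np.hstack([c(s,245,150,84,63),c(s,155,228,66,50)])])
cv2.imwrite('pics/C.png',m)
E
```

```text
(no output)
```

View pics/C.png

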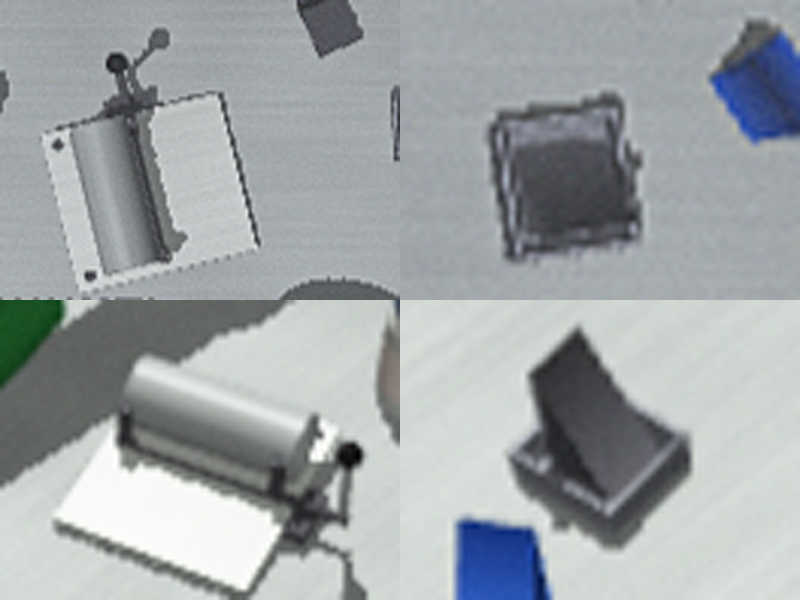

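Candidates: dark wedge in tray, top px (347,220), against the blue wedge (380,204). Steel pipe on the plate, px (190,209), against the green cylinder (200,281). I take the dark wedge and the steel pipe. The close crop confirms the dark wedge stands tip up, sole toward the robot, with its tip edge at scene px (176,240)-(184,233). The bed's low side faces world -y.

```bash
python3 - <<'E'
from h import *
np.set_printoptions(precision=4,suppress=True)
d=r.get_image('top');s=r.get_image('scene')
P=[(163.9,188.9,.031),(223.3,175.4,.012),(235.8,225.9,.012),(176.4,241.4,.031)]
Q=np.array([cast(d,*p) for p in P]);print('bed',Q)
# local coords: (60,-85),(-130,-85),(-130,85),(60,85)
L=np.array([[60,-85],[-130,-85],[-130,85],[60,85]])/1000.; L[:,0]*=np.cos(.1)
z=L@[1,1j];w=Q[:,:2]@[1,1j];k=np.vdot(z-z.mean(),w-w.mean());a=np.angle(k);o=(w-np.exp(1j*a)*z).mean();print('origin',o,'yaw',a,abs(w-np.exp(1j*a)*z-o))
T=np.array([cast(d,*p,.022) for p in[(335.7,207.8),(356.3,205.7),(359.6,228.8),(338.5,232.6)]]);print('tray',T,T.mean(0))
print('tip',cast(s,176.5,240.4,.084),cast(s,184.2,233,.084))
k=cast(d,150+117/3.03,145+63/3.03,.1);print('knob',k)
E
```

```text
bed [[0.6142 0.262  0.031 ]
 [0.6596 0.0768 0.012 ]
 [0.4985 0.0364 0.012 ]
 [0.4499 0.2208 0.031 ]]
origin (0.5470166237541019+0.1827719184218351j) yaw 1.8183056944822538 [0.0008 0.002  0.0022 0.001 ]
tray [[ 0.5556 -0.2796  0.022 ]
 [ 0.5623 -0.345   0.022 ]
 [ 0.4893 -0.3542  0.022 ]
 [ 0.4773 -0.2874  0.022 ]] [ 0.5211 -0.3166  0.022 ]
tip [ 0.4984 -0.3368  0.084 ] [ 0.4929 -0.3003  0.084 ]
knob [0.6769 0.1755 0.1   ]
```

Call:
play_rows:
  steps:
    - [0,[0.36,-0.36,0],[0,0,0]]
    - [0,[0.36,-0.36,0],[0,0,0]]
    - [0,[0.36,-0.36,0],[0,0,0.05]]
    - [0,[0.36,-0.36,0],[0,0,0.05]]
    - [0,[0.36,-0.36,0],[0,0,0.05]]
  grip_force: 60

```text
clock: 0.82
tool_pos: [0.3764, 0.3868, 0.2564]
tool_rot: [0.015, 1.0, 0.0, 0.0]
force: [0.6, 0.9, -0.2]
opening: 0.0854
gripper_force: 0.0
```

Call:
play_rows:
  steps:
    - [0,[0.2,-0.47,0],[0,0,0.05]]
    - [0,[0.2,-0.47,0],[0,0,0.05]]
    - [0,[0.2,-0.47,0],[0,0,0]]
    - [0,[0.2,-0.47,0],[0,0,0]]
    - [0,[0.2,-0.47,0],[0,0,0]]

```text
clock: 1.45
tool_pos: [0.4958, 0.1044, 0.2564]
tool_rot: [-0.059, 0.998, 0.0, 0.0]
force: [1.1, -0.2, 0.0]
opening: 0.0853
gripper_force: 0.0
```

Call:
play_rows:
  steps:
    - [0,[0,-0.5,0],[0,0,0]]
    - [0,[0,-0.5,0],[0,0,0]]
    - [0,[0,-0.5,0],[0,0,0]]
    - [0,[0,-0.5,0],[0,0,0]]
    - [0,[0,-0.5,0],[0,0,0]]

```text
clock: 2.08
tool_pos: [0.4951, -0.1955, 0.2564]
tool_rot: [-0.059, 0.998, -0.0, 0.0]
force: [0.7, 1.0, 0.2]
opening: 0.0854
gripper_force: 0.0
```

Call:
play_rows:
  steps:
    - [0,[0.045,-0.5,0],[0,0,0]]
    - [0,[0.045,-0.4,0],[0,0,0]]
    - [0,[0,-0.1,0],[0,0,0]]
    - [0,[0,-0.02,-0.2],[0,0,0]]
    - [0,[0,0,0],[0,0,0]]

```text
clock: 2.7
tool_pos: [0.5056, -0.3151, 0.2309]
tool_rot: [-0.059, 0.998, 0.001, -0.001]
force: [0.4, -1.2, 1.2]
opening: 0.086
gripper_force: 0.0
```

```bash
python3 - <<'E'
from h import *
st=r.state();d=r.get_image('wrist');cv2.imwrite('pics/W1.png',cv2.cvtColor(d['image'],cv2.COLOR_RGB2BGR))
print(st['tool_pos'],st['tool_rot'],d['fovy'],d['cx'],d['cy'],np.round(d['tool_from_camera'],4).tolist())
E
```

```text
[ 0.50558731 -0.31510953  0.23091775] [-5.87685585e-02  9.98270615e-01  7.75495492e-04 -1.19764202e-03] 68.6191690569378 253.02789306102383 194.716718040209 [[0.0005, -0.9448, -0.3278, 0.0837], [1.0, 0.0001, 0.0014, 0.0009], [-0.0013, -0.3278, 0.9448, -0.1188], [0.0, 0.0, 0.0, 1.0]]
```

View pics/W1.png

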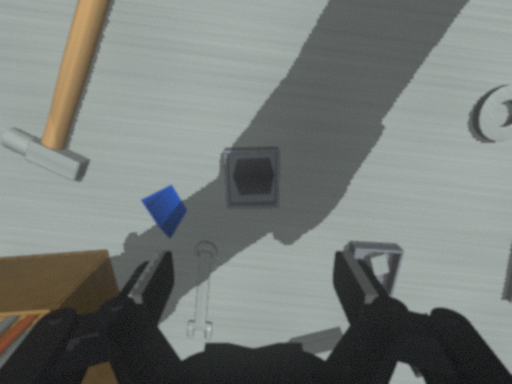

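```bash
python3 - <<'E'
import cv2
im=cv2.imread('pics/W1.png')[135:220,205:305]
cv2.imwrite('pics/W1c.png',cv2.convertScaleAbs(cv2.resize(im,(800,680),interpolation=cv2.INTER_CUBIC)[:600],alpha=1.8,beta=0))
E
```

```text
(no output)
```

View pics/W1c.png

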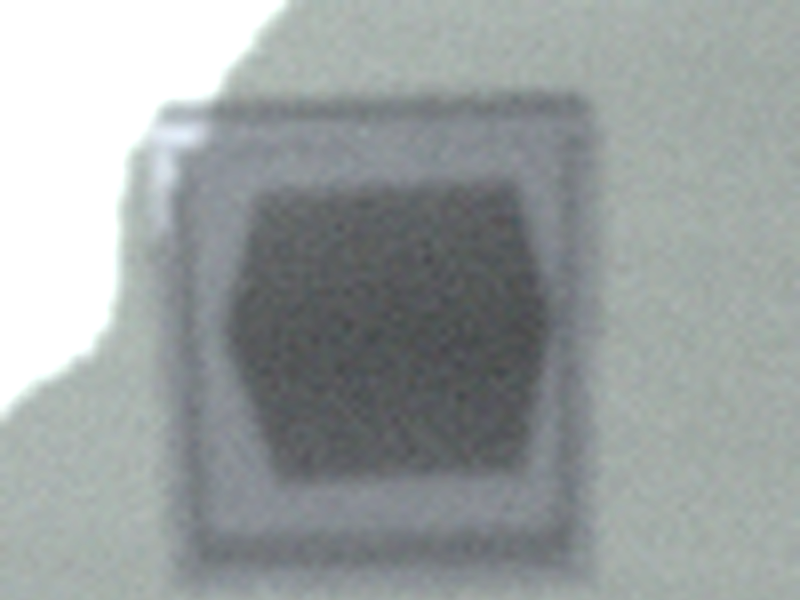

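The wrist crop shows the dark wedge from the sole side. The tip edge lies at wrist px (233.5,176)-(273.5,174.8), and the heel edges at (237,158.5)-(269,158) and (240,194)-(270,193).

```bash
cat >> h.py <<'E'
from scipy.spatial.transform import Rotation as Ro
def wcam(d,st):
    T=np.eye(4);T[:3,:3]=Ro.from_quat(st['tool_rot']).as_matrix();T[:3,3]=st['tool_pos']
    M=np.linalg.inv(T@np.array(d['tool_from_camera']));e=dict(d);e['R']=M[:3,:3];e['t']=M[:3,3];return e
E
python3 - <<'E'
from h import *
np.set_printoptions(precision=4,suppress=True)
st=r.state();d=wcam(r.get_image('wrist'),st)
for u,v,z in[(228,328,.084),(548,318,.084),(258,188,.004),(515,183,.004),(282,475,.004),(522,465,.004)]:
    print(cast(d,205+u/8,135+v/8,z))
E
```

```text
[ 0.4975 -0.3342  0.084 ]
[ 0.4916 -0.2954  0.084 ]
[ 0.4968 -0.3347  0.004 ]
[ 0.4913 -0.2949  0.004 ]
[ 0.5435 -0.326   0.004 ]
[ 0.5372 -0.2874  0.004 ]
```

Call:
play_rows:
  steps:
    - [0,[-0.01,0.014,-0.4],[0,0,0.014]]
    - [0,[0,0,-0.4],[0,0,0]]
    - [0,[0,0,-0.4],[0,0,0]]
    - [0,[0,0,-0.21],[0,0,0]]
    - [0,[0,0,0],[0,0,0]]

```text
clock: 3.42
tool_pos: [0.5048, -0.3137, 0.0625]
tool_rot: [-0.069, 0.998, 0.001, -0.001]
force: [0.6, 0.8, 1.2]
opening: 0.0856
gripper_force: 0.0
```

Call:
play_rows:
  steps:
    - [1,[0,0,0],[0,0,0]]
    - [1,[0,0,0],[0,0,0]]
    - [1,[0,0,0],[0,0,0]]
    - [1,[0,0,0],[0,0,0]]
    - [1,[0,0,0],[0,0,0]]
  grip_force: 80

```text
clock: 4.05
tool_pos: [0.5056, -0.3145, 0.0646]
tool_rot: [-0.069, 0.998, -0.0, 0.001]
force: [-3.7, 2.4, 16.6]
opening: 0.0387
gripper_force: 80.0
```

Call:
play_rows:
  steps:
    - [1,[0,0,0.2],[0,0,0]]
    - [1,[0,0,0.4],[0,0,0]]
    - [1,[0,0,0.4],[0,0,0]]
    - [1,[0,0.2,0.2],[0,0,-0.1]]
    - [1,[0,0.2,0],[0,0,-0.1]]

```text
clock: 4.68
tool_pos: [0.5055, -0.2663, 0.2094]
tool_rot: [0.084, 0.997, -0.0, 0.002]
force: [0.1, 0.4, -3.5]
opening: 0.0385
gripper_force: 81.4
```

Call:
play_rows:
  steps:
    - [1,[-0.05,0.3,0],[0,0,-0.12]]
    - [1,[-0.05,0.3,0],[0,0,-0.12]]
    - [1,[-0.05,0.3,0],[0,0,-0.12]]
    - [1,[-0.05,0.3,0],[0,0,-0.12]]
    - [1,[0,0,0],[0,0,-0.12]]

```text
clock: 5.3
tool_pos: [0.4807, -0.1196, 0.2073]
tool_rot: [0.507, 0.862, 0.001, -0.0]
force: [0.6, -0.4, -2.7]
opening: 0.0389
gripper_force: 81.4
```

Call:
play_rows:
  steps:
    - [1,[0,0,0],[0,0,-0.11]]
    - [1,[0,0,0],[0,0,-0.067]]
    - [1,[0,0,0],[0,0,0]]
    - [1,[0,0,0],[0,0,0]]
    - [1,[0,0,0],[0,0,0]]

```text
clock: 5.92
tool_pos: [0.4809, -0.1224, 0.2071]
tool_rot: [0.615, 0.788, 0.0, -0.0]
force: [-1.0, -0.1, -2.9]
opening: 0.039
gripper_force: 81.4
```

```bash
python3 - <<'E'
from h import *
s=r.state();print(s['joint_pos'].round(3),s['tool_pos'].round(4),s['tool_rot'].round(4),s['force'].round(1),s['clock']);R=Ro.from_quat(s['tool_rot']).as_matrix();print(np.degrees(np.arctan2(R[1,1],R[0,1])))
E
```

```text
[-0.471  0.317  0.782  1.998 -0.276  0.934  0.698] [ 0.4809 -0.1224  0.2071] [ 6.155e-01  7.882e-01  1.000e-04 -0.000e+00] [-1.  -0.1 -2.9] 5.925
14.027285877222917
```

Call:
play_rows:
  steps:
    - [1,[0,0,0],[-0.107,-0.027,0]]
    - [1,[0,0,0],[-0.107,-0.027,0]]
    - [1,[0,0,0],[-0.107,-0.027,0]]
    - [1,[0,0,0],[-0.107,-0.027,0]]
    - [1,[0,0,0],[0,0,0]]

```text
clock: 6.55
tool_pos: [0.4809, -0.12, 0.2061]
tool_rot: [0.58, 0.747, -0.2, 0.256]
force: [1.6, 0.3, -2.7]
opening: 0.0389
gripper_force: 81.5
```

Call:
play_rows:
  steps:
    - [1,[0,0,0],[-0.107,-0.027,0]]
    - [1,[0,0,0],[-0.107,-0.027,0]]
    - [1,[0,0,0],[0,0,0]]
    - [1,[0,0,0],[0,0,0]]
    - [1,[0,0,0],[0,0,0]]

```text
clock: 7.18
tool_pos: [0.4808, -0.1233, 0.2073]
tool_rot: [0.545, 0.693, -0.289, 0.373]
force: [-0.3, 0.2, -2.4]
opening: 0.039
gripper_force: 81.5
```

```bash
python3 - <<'E'
from h import *
s=r.state();print(s['joint_pos'].round(3),s['tool_pos'].round(4),s['tool_rot'].round(4),s['force'].round(1),s['clock']);R=Ro.from_quat(s['tool_rot']).as_matrix();print(R.round(3))
# chock corner (sole/heel edge) relative to TCP in tool axes: heel ~.048+.006+... ahead; sole side
d=r.get_image('scene');cv2.imwrite('pics/S2.png',cv2.resize(cv2.cvtColor(d['image'],cv2.COLOR_RGB2BGR)[130:330,120:386],(798,600),interpolation=cv2.INTER_CUBIC))
E
```

```text
[-1.248  0.761  1.207  2.226  0.527  0.581 -0.393] [ 0.4808 -0.1233  0.2073] [ 0.5448  0.6934 -0.289   0.3728] [-0.3  0.2 -2.4] 7.175
[[-0.128  0.971  0.202]
 [ 0.54   0.239 -0.807]
 [-0.832  0.005 -0.555]]
```

View pics/S2.png

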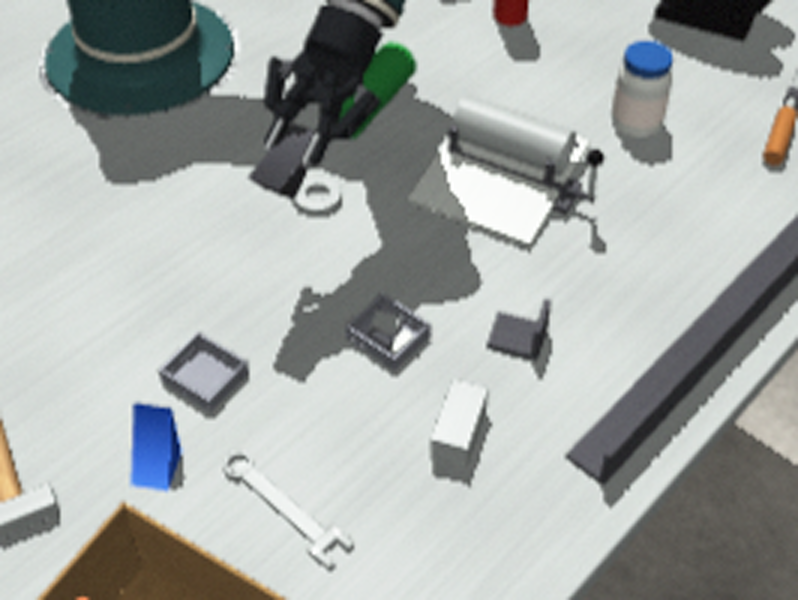

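Call:
play_rows:
  steps:
    - [1,[0,0,-0.3],[0,0,0]]
    - [1,[0,0,-0.3],[0,0,0]]
    - [1,[0,0,-0.3],[0,0,0]]
    - [1,[0,0,-0.2],[0,0,0]]
    - [1,[0,0,0],[0,0,0]]

```text
clock: 7.85
tool_pos: [0.4809, -0.1225, 0.0747]
tool_rot: [0.543, 0.693, -0.291, 0.374]
force: [-0.0, -0.8, -2.9]
opening: 0.0387
gripper_force: 81.5
```

Call:
play_rows:
  steps:
    - [1,[0,0,-0.1],[0,0,0]]
    - [1,[0,0,-0.1],[0,0,0]]
    - [1,[0,0,-0.05],[0,0,0]]
    - [1,[0,0,0],[0,0,0]]
    - [1,[0,0,0],[0,0,0]]

```text
clock: 8.48
tool_pos: [0.481, -0.1225, 0.0451]
tool_rot: [0.542, 0.693, -0.291, 0.375]
force: [1.2, 0.6, -0.2]
opening: 0.0388
gripper_force: 81.8
```

```bash
python3 - <<'E'
from h import *
s=r.state();print(s['joint_pos'].round(3),s['tool_pos'].round(4),s['force'].round(1),s['clock']);R=Ro.from_quat(s['tool_rot']).as_matrix();print(R.round(3))
E
```

```text
[-1.107  1.126  0.958  2.217  0.412  0.333 -0.605] [ 0.481  -0.1225  0.0451] [ 1.2  0.6 -0.2] 8.475
[[-0.131  0.97   0.204]
 [ 0.534  0.242 -0.81 ]
 [-0.836  0.003 -0.549]]
```

Call:
play_rows:
  steps:
    - [0.35,[0,0,0],[0,0,0]]
    - [0.3,[0,0,0],[0,0,0]]
    - [0.2,[0,0,0],[0,0,0]]
    - [0,[0,0,0],[0,0,0]]
    - [0,[0,0,0],[0,0,0]]

```text
clock: 9.1
tool_pos: [0.4808, -0.1225, 0.045]
tool_rot: [0.542, 0.693, -0.291, 0.375]
force: [0.9, -0.3, -0.2]
opening: 0.0851
gripper_force: 0.0
```

Call:
play_rows:
  steps:
    - [0,[-0.02,0.1,0.2],[0,0,0]]
    - [0,[-0.02,0.1,0.4],[0,0,0]]
    - [0,[0,0,0.3],[0.107,0.027,0]]
    - [0,[0,0,0.2],[0.107,0.027,0]]
    - [0,[0,0,0],[0.107,0.027,0]]

```text
clock: 9.72
tool_pos: [0.4767, -0.0961, 0.1584]
tool_rot: [0.59, 0.754, -0.178, 0.226]
force: [-0.2, -0.5, -2.5]
opening: 0.0854
gripper_force: 0.0
```

Call:
play_rows:
  steps:
    - [0,[0,0,0],[0.107,0.027,0]]
    - [0,[0,0,0],[0.107,0.027,0]]
    - [0,[0,0,0],[0.107,0.027,0]]
    - [0,[0,0,0],[0,0,0]]
    - [0,[0,0,0],[0,0,0]]

```text
clock: 10.35
tool_pos: [0.4748, -0.0976, 0.1549]
tool_rot: [0.615, 0.784, -0.056, 0.058]
force: [-0.2, 0.8, -0.5]
opening: 0.0853
gripper_force: 0.0
```

```bash
python3 - <<'E'
from h import *
s=r.state();print(s['joint_pos'].round(3),s['tool_pos'].round(4),s['force'].round(1),s['clock']);R=Ro.from_quat(s['tool_rot']).as_matrix();print(R.round(3))
d=r.get_image('wrist');a=cv2.resize(cv2.cvtColor(d['image'],cv2.COLOR_RGB2BGR),(800,600),interpolation=cv2.INTER_CUBIC);cv2.imwrite('pics/W2.png',a)
E
```

```text
[-0.473  0.334  0.609  2.097 -0.048  0.728  0.382] [ 0.4748 -0.0976  0.1549] [-0.2  0.8 -0.5] 10.35
[[-0.237  0.971  0.023]
 [ 0.958  0.237 -0.159]
 [-0.16  -0.016 -0.987]]
```

View pics/W2.png

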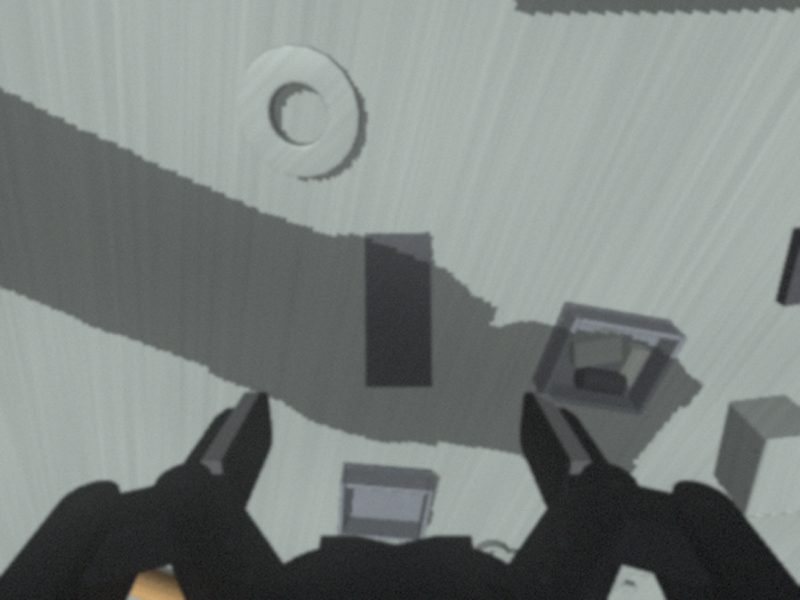

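The chock now lies on its sole, tip uphill. At 800 px scale the tip edge is at (367..431,234) and the heel top edge at (367..432,386). The flange and trays are untouched.

```bash
python3 - <<'E'
from h import *
np.set_printoptions(precision=4,suppress=True)
s=r.state();d=wcam(r.get_image('wrist'),s);k=.64
a=cast(d,366*k,234.5*k,.0015);b=cast(d,431.5*k,234.5*k,.0015);c=cast(d,367*k,386*k,.048);e=cast(d,432*k,386*k,.048)
print(a,b,c,e);t=(a+b)/2;h=(c+e)/2;u=(t-h)[:2];print('len',np.hypot(*u),'yaw',np.arctan2(u[1],u[0]));u/=np.hypot(*u)
print('grasp',h[:2]+.030*u,s['tool_pos'])
E
```

```text
[ 0.4528 -0.0886  0.0015] [ 0.4916 -0.0788  0.0015] [ 0.4733 -0.1655  0.048 ] [ 0.5113 -0.1557  0.048 ]
len 0.0794773211001587 yaw 1.8269714164163602
grasp [ 0.4847 -0.1316] [ 0.4748 -0.0969  0.1547]
```

Call:
play_rows:
  steps:
    - [0,[0.04,-0.145,0],[0.104,0.026,0]]
    - [0,[0.043,-0.144,0],[0,0,0]]
    - [0,[0,0,-0.2],[0,0,0]]
    - [0,[0,0,-0.2],[0,0,0]]
    - [0,[0,0,0],[0,0,0]]

```text
clock: 11.08
tool_pos: [0.4827, -0.1282, 0.1053]
tool_rot: [0.616, 0.787, -0.018, 0.004]
force: [0.0, -0.4, 0.7]
opening: 0.0857
gripper_force: 0.0
```

```bash
python3 - <<'E'
from h import *
s=r.state();print(s['joint_pos'].round(3),s['tool_pos'].round(4),s['force'].round(1),s['clock']);R=Ro.from_quat(s['tool_rot']).as_matrix();print(R.round(3))
E
```

```text
[-0.235  0.455  0.502  2.05  -0.272  0.714  0.675] [ 0.4827 -0.1282  0.1053] [ 0.  -0.4  0.7] 11.075
[[-0.241  0.97  -0.017]
 [ 0.97   0.24  -0.033]
 [-0.028 -0.024 -0.999]]
```

Call:
play_rows:
  steps:
    - [0,[0.017,-0.028,0],[0.022,-0.011,0.009]]
    - [0,[0,0,-0.2],[0,0,0]]
    - [0,[0,0,-0.2],[0,0,0]]
    - [0,[0,0,-0.2],[0,0,0]]
    - [0,[0,0,0],[0,0,0]]

```text
clock: 11.7
tool_pos: [0.4852, -0.1321, 0.0344]
tool_rot: [0.611, 0.791, 0.001, 0.0]
force: [-0.1, 0.1, 0.2]
opening: 0.0853
gripper_force: 0.0
```

Call:
play_rows:
  steps:
    - [0.3,[0,0,0],[0,0,0]]
    - [1,[0,0,0],[0,0,0]]
    - [1,[0,0,0],[0,0,0]]
    - [1,[0,0,0],[0,0,0]]
    - [1,[0,0,0],[0,0,0]]

```text
clock: 12.32
tool_pos: [0.486, -0.1328, 0.0358]
tool_rot: [0.612, 0.791, 0.002, 0.001]
force: [-4.8, 1.6, 18.9]
opening: 0.0382
gripper_force: 79.1
```

```bash
python3 - <<'E'
from h import *
s=r.state();print(s['joint_pos'].round(3),s['tool_pos'].round(4),s['force'].round(1),s['clock']);R=Ro.from_quat(s['tool_rot']).as_matrix();print(R.round(3))
E
```

```text
[-0.115  0.574  0.394  2.067 -0.402  0.569  0.817] [ 0.486  -0.1328  0.0358] [-4.8  1.6 18.9] 12.325
[[-0.252  0.968  0.004]
 [ 0.968  0.252  0.001]
 [ 0.     0.005 -1.   ]]
```

Call:
play_rows:
  steps:
    - [1,[0,0,0.3],[0,0,0]]
    - [1,[0,0,0.4],[0,0,0]]
    - [1,[0,0,0.3],[0,0,0]]
    - [1,[0,0,0],[0,0,0]]
    - [1,[0,0,0],[0,0,0]]

```text
clock: 12.95
tool_pos: [0.4853, -0.1325, 0.1541]
tool_rot: [0.612, 0.791, 0.001, 0.001]
force: [-0.4, 1.3, -4.1]
opening: 0.0384
gripper_force: 83.5
```

```bash
python3 - <<'E'
from h import *
np.set_printoptions(precision=4,suppress=True)
d=r.get_image('top')
im=cv2.imread('pics/top_50.png');g=cv2.GaussianBlur(im,(3,3),0).min(2).astype(float)
# low edge: for rows, find dark edge line/drop from white to bench, between corners (223.3,175.4)-(235.8,225.9)
A=np.array([223.3,175.4]);B=np.array([235.8,225.9]);n=np.array([B[1]-A[1],A[0]-B[0]]);n/=np.hypot(*n)
def edge(A,B,z,lo=-5,hi=5):
    A=np.array(A);B=np.array(B);t=(B-A)/np.hypot(*(B-A));n=np.array([t[1],-t[0]]);P=[]
    for f in np.linspace(.12,.88,30):
        p=A+f*(B-A);q=np.arange(lo,hi,.1)
        xy=(p+np.outer(q,n)).astype(np.float32)
        v=cv2.remap(g.astype(np.float32),xy[:,0].copy(),xy[:,1].copy(),cv2.INTER_LINEAR).ravel()
        i=np.argmax(np.abs(np.gradient(cv2.GaussianBlur(v[:,None],(1,9),0).ravel())));P.append(p+q[i]*n)
    P=np.array(P);vx,vy,x0,y0=cv2.fitLine(P.astype(np.float32),cv2.DIST_HUBER,0,.01,.01).ravel()
    r_=((P-[x0,y0])@[vy,-vx]).std();a=cast(d,x0-20*vx,y0-20*vy,z);b=cast(d,x0+20*vx,y0+20*vy,z);w=(b-a)[:2]
    print(np.degrees(np.arctan2(w[1],w[0]))%180,(a+b)/2,'res',r_)
edge((223.3,175.4),(235.8,225.9),.012)   # low edge
edge((163.9,188.9),(176.4,241.4),.031)   # high edge
# pipe outer-left silhouette, from crop (72,140)-(105,272)/3.03
edge((150+72/3.03,145+140/3.03),(150+105/3.03,145+272/3.03),.055)
s=r.state();print(s['tool_pos'],s['force'],s['joint_pos'])
E
```

```text
14.321594833469447 [0.5775 0.0622 0.012 ] res 0.20741643304695692
14.32384884342082 [0.534  0.2442 0.031 ] res 0.8000757859147717
14.350902175374557 [0.5369 0.2124 0.055 ] res 0.20922664049512946
[ 0.485  -0.1326  0.1538] [ 0.4439  0.4411 -4.1899] [-0.2308  0.3702  0.5241  2.0214 -0.2546  0.8108  0.695 ]
```

Call:
play_rows:
  steps:
    - [1,[0.135,0.4,0],[0.03,0.008,0]]
    - [1,[0.135,0.4,0],[0.035,0.0085,0]]
    - [1,[0.135,0.4,0],[0,0,0]]
    - [1,[0.135,0.4,0],[0,0,0]]
    - [1,[0.136,0.4,0],[0,0,0]]

```text
clock: 13.62
tool_pos: [0.5666, 0.1085, 0.1532]
tool_rot: [0.611, 0.79, 0.032, -0.039]
force: [0.7, -0.5, -4.0]
opening: 0.0382
gripper_force: 83.4
```

Call:
play_rows:
  steps:
    - [1,[0,0,-0.2],[0,0,0]]
    - [1,[0,0,-0.2],[0,0,0]]
    - [1,[0,0,-0.2],[0,0,0]]
    - [1,[0,0,-0.05],[0,0,0]]
    - [1,[0,0,0],[0,0,0]]

```text
clock: 14.25
tool_pos: [0.5663, 0.1055, 0.0751]
tool_rot: [0.612, 0.789, 0.031, -0.039]
force: [-0.2, -5.6, 4.6]
opening: 0.0385
gripper_force: 85.6
```

```bash
python3 - <<'E'
from h import *
np.set_printoptions(precision=4,suppress=True)
s=r.state();print(s['joint_pos'].round(3),s['tool_pos'].round(4),s['force'].round(1),s['clock']);R=Ro.from_quat(s['tool_rot']).as_matrix();print(R.round(3))
d=r.get_image('scene');a=cv2.cvtColor(d['image'],cv2.COLOR_RGB2BGR)[140:230,230:350]
w=wcam(r.get_image('wrist'),s);b=cv2.cvtColor(w['image'],cv2.COLOR_RGB2BGR)
m=np.hstack([cv2.resize(a,(400,300),interpolation=cv2.INTER_CUBIC),cv2.resize(b,(400,300),interpolation=cv2.INTER_AREA)]);cv2.imwrite('pics/M3.png',m)
E
```

```text
[-0.46   0.595  0.351  1.87  -0.433  0.761  0.412] [0.5663 0.1055 0.0751] [-0.2 -5.6  4.6] 14.25
[[-0.248  0.968 -0.023]
 [ 0.964  0.25   0.096]
 [ 0.099  0.002 -0.995]]
```

View pics/M3.png

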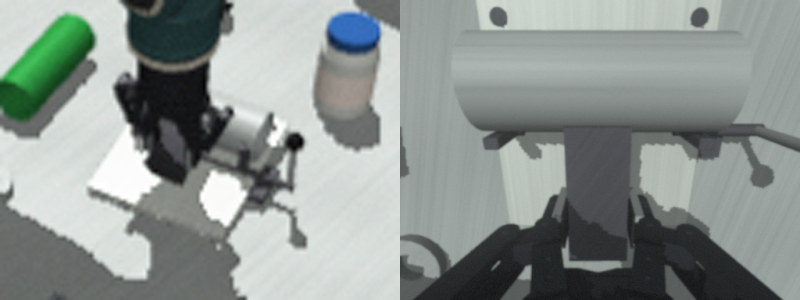

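Chock is centred between the tabs (wrist half-scale px 567-632, tabs 505/705), but its tip touched the pipe while still about 20 mm above the face. I'll back off downhill and then lower it.

Call:
play_rows:
  steps:
    - [1,[0.02,-0.08,0.03],[0,0,0]]
    - [1,[0.02,-0.07,0],[0,0,0]]
    - [1,[0,0,0],[0,0,0]]
    - [1,[0,0,-0.1],[0,0,0]]
    - [1,[0,0,0],[0,0,0]]

```text
clock: 14.98
tool_pos: [0.5708, 0.0895, 0.067]
tool_rot: [0.611, 0.79, 0.032, -0.039]
force: [0.6, -0.3, -3.1]
opening: 0.0381
gripper_force: 84.5
```

```bash
cat > q.py <<'E'
from h import *
np.set_printoptions(precision=4,suppress=True)
s=r.state();R=Ro.from_quat(s['tool_rot']).as_matrix()
u=np.array([-.2474*np.cos(.1),.9689*np.cos(.1),np.sin(.1)]);v=np.array([-.9689,-.2474,0]);n=np.cross(u,v);o=np.array([.5461,.1864,.025])
print('bed TCP',(s['tool_pos']-o)@np.array([u,v,n]).T*1000,'force bed',np.array([u,v,n])@s['force'],'tool',s['tool_pos'],s['clock']);print(R.T@u,R.T@n)
E
python3 q.py
```

```text
bed TCP [-95.3422   0.0793  51.7819] force bed [-0.797  -0.5288 -2.9982] tool [0.5708 0.0895 0.067 ] 14.975
[1.     0.0046 0.0008] [ 0.0008  0.0018 -1.    ]
```

Call:
play_rows:
  steps:
    - [1,[0,0,-0.06],[0,0,0]]
    - [1,[0,0,-0.05],[0,0,0]]
    - [1,[0,0,-0.01],[0,0,0]]
    - [1,[0,0,0],[0,0,0]]
    - [1,[0,0,0],[0,0,0]]

```text
clock: 15.6
tool_pos: [0.5725, 0.0904, 0.0572]
tool_rot: [0.611, 0.79, 0.034, -0.039]
force: [-21.3, 3.3, 63.6]
opening: 0.038
gripper_force: 96.2
```

```bash
python3 q.py
```

```text
bed TCP [-95.8105  -1.8694  41.9286] force bed [14.7361 19.8246 62.4092] tool [0.5725 0.0904 0.0572] 15.6
[1.     0.0053 0.0033] [ 0.0032  0.0065 -0.9999]
```

Call:
play_rows:
  steps:
    - [1,[0,0,0.025],[0,0,0]]
    - [1,[0,0,0.015],[0,0,0]]
    - [1,[0,0,0],[0,0,0]]
    - [1,[0,0,0],[0,0,0]]
    - [1,[0,0,0],[0,0,0]]

```text
clock: 16.23
tool_pos: [0.5715, 0.0892, 0.0584]
tool_rot: [0.611, 0.79, 0.032, -0.039]
force: [1.1, 0.2, -3.5]
opening: 0.0387
gripper_force: 87.6
```

```bash
python3 q.py; python3 - <<'E'
from h import *
d=r.get_image('scene');a=cv2.cvtColor(d['image'],cv2.COLOR_RGB2BGR)[150:225,240:340]
w=r.get_image('wrist');b=cv2.cvtColor(w['image'],cv2.COLOR_RGB2BGR)[130:360,100:406]
m=np.hstack([cv2.resize(a,(400,300),interpolation=cv2.INTER_CUBIC),cv2.resize(b,(400,300),interpolation=cv2.INTER_CUBIC)]);cv2.imwrite('pics/M4.png',m)
E
```

```text
bed TCP [-96.6485  -0.5159  43.303 ] force bed [-0.4498 -1.0982 -3.4482] tool [0.5715 0.0892 0.0584] 16.225
[1.     0.0043 0.0005] [ 0.0005  0.0034 -1.    ]
```

View pics/M4.png

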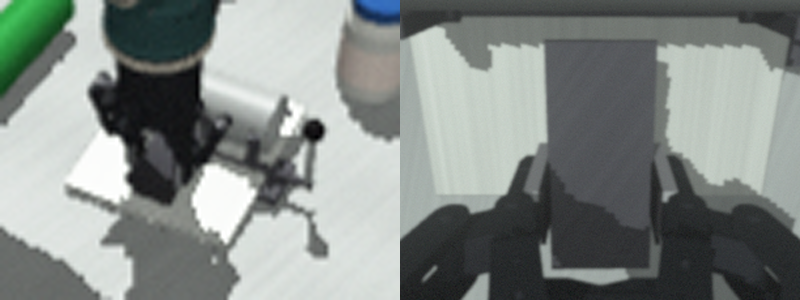

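The tip edge measures wider than the heel edge in the wrist crop, so the chock was pitched tip-up about 24° in the grip when it touched the pipe. I'll back off a little and let it drop onto its sole with its heel edge on the face.

Call:
play_rows:
  steps:
    - [1,[0.017,-0.065,0],[0,0,0]]
    - [1,[0,0,0],[0,0,0]]
    - [1,[0,0,-0.018],[0,0,0]]
    - [1,[0,0,0],[0,0,0]]
    - [1,[0,0,0],[0,0,0]]

```text
clock: 16.95
tool_pos: [0.5738, 0.0812, 0.057]
tool_rot: [0.611, 0.79, 0.033, -0.038]
force: [-3.1, -1.3, 8.7]
opening: 0.0385
gripper_force: 89.1
```

Call:
play_rows:
  steps:
    - [0.4,[0,0,0],[0,0,0]]
    - [0.3,[0,0,0],[0,0,0]]
    - [0.2,[0,0,0],[0,0,0]]
    - [0,[0,0,0],[0,0,0]]
    - [0,[0,0,0],[0,0,0]]

```text
clock: 17.58
tool_pos: [0.5736, 0.0815, 0.0565]
tool_rot: [0.611, 0.79, 0.032, -0.038]
force: [-0.0, -0.1, 0.1]
opening: 0.0854
gripper_force: 0.0
```

```bash
python3 q.py; python3 - <<'E'
from h import *
d=r.get_image('scene');a=cv2.cvtColor(d['image'],cv2.COLOR_RGB2BGR)[150:225,240:340]
w=r.get_image('wrist');b=cv2.cvtColor(w['image'],cv2.COLOR_RGB2BGR)[130:360,100:406]
m=np.hstack([cv2.resize(a,(400,300),interpolation=cv2.INTER_CUBIC),cv2.resize(b,(400,300),interpolation=cv2.INTER_CUBIC)]);cv2.imwrite('pics/M5.png',m)
E
```

```text
bed TCP [-104.7971   -0.6674   42.1836] force bed [-0.0581  0.0635  0.1059] tool [0.5736 0.0815 0.0565] 17.575
[1.     0.0044 0.0006] [ 0.0006  0.0037 -1.    ]
```

View pics/M5.png

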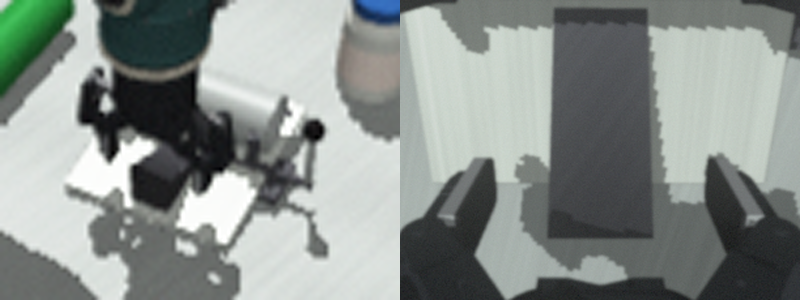

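The chock lies flat on the bed, tip uphill, centred (crop tip edge (553-648,8), heel top edge (548-653,238)). I'll compute its bed coordinates.

```bash
cat >> h.py <<'E'
U=np.array([-.2474*np.cos(.1),.9689*np.cos(.1),np.sin(.1)]);V=np.array([-.9689,-.2474,0]);N=np.cross(U,V);O=np.array([.5461,.1864,.025]);B=np.array([U,V,N])
def castb(d,u,v,z):  # onto bed plane offset z, bed coords mm
    f=192/np.tan(np.radians(d['fovy'])/2);ray=d['R'].T@np.array([(u-d['cx'])/f,(v-d['cy'])/f,1]);o=B@(-d['R'].T@d['t']-O);ray=B@ray
    return (o+ray*(z-o[2])/ray[2])*1000
E
python3 - <<'E'
from h import *
np.set_printoptions(precision=1,suppress=True)
s=r.state();d=wcam(r.get_image('wrist'),s);k=306/400
for u,v,z in[(153,8,.0015),(248,8,.0015),(148,238,.048),(253,238,.048)]: print(castb(d,100+u*k,130+v*k,z))
g=cv2.cvtColor(d['image'],cv2.COLOR_RGB2GRAY)
# left/right sides of chock at rows, by gradient
for v in range(150,300,30):
    q=np.gradient(cv2.GaussianBlur(g[v-2:v+3].astype(float).mean(0)[None],(5,1),0).ravel())
    print(v,200+np.argmin(q[200:240]),280+np.argmax(q[280:312]))
E
```

```text
[-39.8  18.6   1.5]
[-39.6 -22.1   1.5]
[-119.9   18.    48. ]
[-119.9  -21.8   48. ]
150 218 289
180 216 292
210 215 296
240 215 300
270 213 302
```

Call:
play_rows:
  steps:
    - [0,[0.006,-0.024,0.249],[0,0,0]]
    - [0,[0.006,-0.024,0.249],[0,0,0]]
    - [1,[0.055,-0.2,-0.021],[0,0,0]]
    - [1,[0.055,-0.2,-0.021],[0,0,0]]
    - [1,[0,0,0],[0,0,0]]

```text
clock: 18.35
tool_pos: [0.5884, 0.0255, 0.1112]
tool_rot: [0.612, 0.789, 0.032, -0.038]
force: [-0.4, -0.5, -0.2]
opening: 0.032
gripper_force: 0.0
```

Call:
play_rows:
  steps:
    - [1,[0,0,0],[0,0,0]]
    - [1,[0,0,0],[0,0,0]]
    - [1,[-0.005,0.018,-0.185],[0,0,0]]
    - [1,[-0.005,0.018,-0.185],[0,0,0]]
    - [1,[-0.004,0.018,-0.185],[0,0,0]]

```text
clock: 18.98
tool_pos: [0.5865, 0.035, 0.0441]
tool_rot: [0.611, 0.79, 0.033, -0.038]
force: [0.9, 0.8, -0.2]
opening: 0.0001
gripper_force: 0.0
```

```bash
python3 q.py
```

```text
bed TCP [-154.0312   -1.6891   34.6406] force bed [ 0.5423 -1.0263 -0.2712] tool [0.5865 0.035  0.0441] 18.975
[1.     0.0053 0.0008] [ 0.0008  0.0039 -1.    ]
```

Call:
play_rows:
  steps:
    - [1,[-0.03,0.11,0.011],[0,0,0]]
    - [1,[-0.02,0.08,0.008],[0,0,0]]
    - [1,[-0.02,0.08,0.008],[0,0,0]]
    - [1,[-0.02,0.08,0.009],[0,0,0]]
    - [1,[0,0,0],[0,0,0]]

```text
clock: 19.6
tool_pos: [0.5757, 0.0773, 0.0494]
tool_rot: [0.611, 0.79, 0.033, -0.038]
force: [-0.1, 0.4, 0.8]
opening: -0.0001
gripper_force: 0.0
```

```bash
python3 q.py
```

```text
bed TCP [-110.0746   -1.7192   35.6077] force bed [ 0.4477 -0.0109  0.7737] tool [0.5757 0.0773 0.0494] 19.6
[1.     0.0056 0.001 ] [ 0.001   0.0042 -1.    ]
```

Call:
play_rows:
  steps:
    - [1,[-0.006,0.024,0.0025],[0,0,0]]
    - [1,[0,0,0],[0,0,0]]
    - [1,[0,0,0],[0,0,0]]
    - [1,[0,0,0],[0,0,0]]
    - [1,[0,0,0],[0,0,0]]

```text
clock: 20.23
tool_pos: [0.575, 0.079, 0.0492]
tool_rot: [0.611, 0.79, 0.032, -0.039]
force: [0.2, -0.3, -0.5]
opening: 0.0001
gripper_force: 0.2
```

```bash
python3 q.py; python3 - <<'E'
from h import *
d=r.get_image('wrist');cv2.imwrite('pics/w6.png',cv2.cvtColor(d['image'],cv2.COLOR_RGB2BGR))
g=cv2.cvtColor(d['image'],cv2.COLOR_RGB2GRAY)
for c in(200,230,255,280,310): print(c,g[0:300:6,c].tolist())
E
```

```text
bed TCP [-108.2642   -1.4179   35.1743] force bed [-0.3898 -0.1398 -0.4804] tool [0.575  0.079  0.0492] 20.225
[1.     0.0042 0.0006] [ 0.0006  0.0036 -1.    ]
200 [177, 173, 169, 162, 157, 159, 158, 151, 149, 144, 140, 135, 128, 119, 111, 103, 85, 77, 74, 61, 59, 121, 127, 124, 126, 204, 212, 211, 211, 211, 211, 212, 212, 212, 211, 212, 210, 209, 206, 210, 208, 207, 208, 207, 209, 204, 178, 178, 80, 46]
230 [176, 172, 168, 159, 154, 158, 157, 150, 150, 145, 140, 135, 126, 119, 111, 100, 88, 76, 71, 60, 56, 57, 60, 86, 83, 83, 84, 84, 83, 81, 82, 78, 79, 78, 76, 82, 80, 75, 74, 72, 75, 73, 66, 69, 66, 64, 49, 47, 44, 48]
255 [175, 173, 165, 160, 157, 160, 156, 153, 150, 144, 141, 134, 125, 120, 111, 102, 85, 74, 70, 58, 53, 52, 56, 85, 81, 79, 77, 77, 78, 76, 79, 78, 76, 78, 75, 74, 70, 72, 70, 71, 68, 65, 69, 65, 68, 64, 63, 61, 40, 35]
280 [174, 170, 167, 160, 157, 155, 157, 153, 146, 145, 139, 133, 126, 120, 112, 104, 88, 78, 72, 58, 57, 57, 59, 82, 87, 82, 80, 80, 83, 81, 79, 77, 79, 77, 75, 76, 75, 71, 74, 74, 68, 67, 68, 68, 66, 65, 45, 46, 43, 44]
310 [173, 171, 167, 161, 158, 158, 156, 156, 148, 144, 141, 135, 125, 122, 112, 104, 88, 78, 74, 61, 56, 123, 121, 120, 123, 201, 203, 203, 206, 202, 203, 205, 204, 206, 203, 207, 205, 207, 204, 204, 197, 200, 171, 196, 186, 199, 104, 103, 45, 45]
```

Call:
play_rows:
  steps:
    - [1,[-0.006,0.024,0.0025],[0,0,0]]
    - [1,[0,0,0],[0,0,0]]
    - [1,[-0.003,0.012,0.0012],[0,0,0]]
    - [1,[0,0,0],[0,0,0]]
    - [1,[0,0,0],[0,0,0]]

```text
clock: 20.9
tool_pos: [0.5739, 0.0834, 0.0497]
tool_rot: [0.611, 0.79, 0.032, -0.039]
force: [-0.2, -1.0, 0.4]
opening: 0.0
gripper_force: 0.1
```

```bash
python3 q.py
```

```text
bed TCP [-103.6372   -1.5071   35.2344] force bed [-0.83    0.433   0.4617] tool [0.5739 0.0834 0.0497] 20.9
[1.     0.0045 0.0007] [ 0.0007  0.0037 -1.    ]
```

Call:
play_rows:
  steps:
    - [1,[-0.003,0.012,0.0012],[0,0,0]]
    - [1,[0,0,0],[0,0,0]]
    - [1,[0,0,0],[0,0,0]]
    - [1,[0,0,0],[0,0,0]]
    - [1,[0,0,0],[0,0,0]]

```text
clock: 21.52
tool_pos: [0.5736, 0.0848, 0.0499]
tool_rot: [0.611, 0.79, 0.032, -0.038]
force: [-0.1, -0.2, 0.1]
opening: 0.0004
gripper_force: 0.2
```

```bash
python3 q.py
```

```text
bed TCP [-102.2114   -1.5193   35.2574] force bed [-0.1576  0.1389  0.1195] tool [0.5736 0.0848 0.0499] 21.525
[1.     0.0044 0.0006] [ 0.0006  0.0038 -1.    ]
```

```bash
cat > pe.py <<'E'
from h import *
d=r.get_image('top');A=np.array([150+72/3.03,145+140/3.03]);Bp=np.array([150+105/3.03,145+272/3.03])
t=(Bp-A)/np.hypot(*(Bp-A));n=np.array([t[1],-t[0]]);q=np.arange(-4,6,.05)
def f(im):
    g=im.min(2).astype(np.float32);P=[]
    for k in np.linspace(.1,.9,33):
        xy=(A+k*(Bp-A)+np.outer(q,n)).astype(np.float32);v=cv2.remap(g,xy[:,0].copy(),xy[:,1].copy(),cv2.INTER_LINEAR).ravel()
        v=cv2.GaussianBlur(v[:,None],(1,21),0).ravel();P.append(q[np.argmax(np.abs(np.gradient(v)))])
    return np.array(P)
a=f(cv2.imread('pics/top_50.png'));b=f(d['image'][:,:,::-1]);print(np.round(a,1));print(np.round(b,1));print('shift mm',3.0*np.median(b-a))
E
python3 pe.py
```

```text
[-1.3 -0.9 -0.8 -1.1 -1.  -0.8 -1.  -1.2 -0.8 -0.9 -1.  -1.1 -0.8 -0.9
 -1.2 -0.9 -0.7 -0.9 -1.3 -1.3 -1.  -1.1 -1.4 -0.9 -1.  -1.1 -1.3 -0.9
 -1.  -1.3 -1.3 -1.  -1. ]
[-1.2 -0.9 -0.8 -1.1 -1.  -0.8 -1.  -1.2 -0.8 -0.8 -1.  -1.  -0.8 -1.
 -1.2 -1.  -0.7 -0.9 -1.2 -0.8 -0.9 -1.1 -1.3 -0.8 -0.9 -1.1 -1.3 -0.9
 -1.  -1.3 -1.2 -0.9 -1. ]
shift mm 0.0
```

Call:
play_rows:
  steps:
    - [1,[-0.004,0.016,0.0016],[0,0,0]]
    - [1,[0,0,0],[0,0,0]]
    - [1,[0,0,0],[0,0,0]]
    - [1,[0,0,0],[0,0,0]]
    - [1,[0,0,0],[0,0,0]]

```text
clock: 22.2
tool_pos: [0.5732, 0.0865, 0.0501]
tool_rot: [0.611, 0.79, 0.032, -0.038]
force: [1.8, -5.3, -0.8]
opening: -0.0002
gripper_force: 2.5
```

```bash
python3 q.py|head -1; python3 pe.py|tail -1
```

```text
bed TCP [-100.4668   -1.5034   35.2687] force bed [-5.6515 -0.4044 -0.1908] tool [0.5732 0.0865 0.0501] 22.2
shift mm -0.5999999999999979
```

Call:
play_rows:
  steps:
    - [1,[-0.003,0.012,0.0012],[0,0,0]]
    - [1,[0,0,0],[0,0,0]]
    - [1,[0,0,0],[0,0,0]]
    - [1,[0,0,0],[0,0,0]]
    - [1,[0,0,0],[0,0,0]]

```text
clock: 22.88
tool_pos: [0.5728, 0.0881, 0.0502]
tool_rot: [0.611, 0.79, 0.032, -0.038]
force: [0.3, -3.3, 0.7]
opening: 0.0
gripper_force: 1.9
```

```bash
python3 q.py|head -1; python3 pe.py|tail -1
```

```text
bed TCP [-98.7741  -1.5353  35.2399] force bed [-3.2094  0.5003  1.0424] tool [0.5728 0.0881 0.0502] 22.875
shift mm -2.6999999999999904
```

```bash
cat > wp.py <<'E'
from h import *
np.set_printoptions(precision=3,suppress=True)
W=[(-98.8,-1.5,35.2),(-125,-1.5,35),(-125,-1.5,150),(10,-128,150),(10,-128,100)]
for p in np.arange(0,91,15):
    a=np.radians(min(p,86));c,s=np.cos(a),np.sin(a);W.append((-34-76*s+22*c,-128,4+76*c+11*s-8*c+25))
W=np.array(W)
for i in range(1,len(W)): print(W[i].round(1),(B.T@(W[i]-W[i-1])/120))
E
python3 wp.py
```

```text
[-125.    -1.5   35. ] [ 0.054 -0.21  -0.023]
[-125.    -1.5  150. ] [ 0.024 -0.093  0.954]
[  10. -128.  150.] [0.744 1.345 0.112]
[  10. -128.  100.] [-0.01   0.04  -0.415]
[ -12. -128.   97.] [ 0.045 -0.174 -0.043]
[ -32.4 -128.    97.5] [ 0.042 -0.164 -0.013]
[ -52.9 -128.    93.4] [ 0.041 -0.162 -0.051]
[ -72.2 -128.    84.9] [ 0.038 -0.148 -0.087]
[ -88.8 -128.    72.5] [ 0.032 -0.124 -0.116]
[-101.7 -128.    57.2] [ 0.023 -0.091 -0.138]
[-108.3 -128.    44.7] [ 0.011 -0.043 -0.109]
```

Call:
play_rows:
  steps:
    - [1,[0.054,-0.21,-0.023],[0,0,0]]
    - [1,[0.008,-0.031,0.32],[0,0,0]]
    - [1,[0.008,-0.031,0.32],[0,0,0]]
    - [1,[0.008,-0.031,0.32],[0,0,0]]
    - [1,[0,0,0],[0,0,0]]

```text
clock: 23.55
tool_pos: [0.5834, 0.0522, 0.1653]
tool_rot: [0.611, 0.79, 0.034, -0.037]
force: [0.5, -0.0, -0.8]
opening: 0.0003
gripper_force: 0.0
```

```bash
python3 q.py; python3 pe.py|tail -1; python3 - <<'E'
from h import *
np.set_printoptions(precision=1,suppress=True)
s=r.state();d=wcam(r.get_image('wrist'),s);g=cv2.cvtColor(d['image'],cv2.COLOR_RGB2GRAY);cv2.imwrite('pics/w7.png',g)
f=192/np.tan(np.radians(d['fovy'])/2)
def pb(p): return proj(d,O+B.T@(np.array(p)/1000))
# expected heel-top and knob pixel
for p in[(-90,18,48),(-90,-22,48),(-34,-125,80)]: print(p,pb(p))
m=(g<100).astype(np.uint8)
a,b=pb((-90,-2,48)).astype(int);print('column thru heel',g[b-25:b+25:2,a].tolist(),b)
E
```

```text
bed TCP [-124.5077   -2.9078  153.5217] force bed [-0.2324 -0.4487 -0.8248] tool [0.5834 0.0522 0.1653] 23.55
[1.     0.0051 0.0009] [ 0.0009  0.0081 -0.9999]
shift mm -2.6999999999999904
(-90, 18, 48) [226.3 164.7]
(-90, -22, 48) [275.9 165. ]
(-34, -125, 80) [444.2  90.9]
column thru heel [66, 67, 66, 68, 67, 66, 65, 68, 68, 68, 66, 92, 111, 113, 111, 115, 113, 112, 136, 181, 184, 184, 184, 186, 185] 164
```

```bash
python3 - <<'E'
from h import *
g=cv2.imread('pics/w7.png',0).astype(float);g=cv2.GaussianBlur(g,(3,3),0)
for c in range(232,272,5): print(c,150+np.argmax(np.gradient(g[150:172,c])),end='; ')
for v in range(100,160,12): print(v,215+np.argmin(np.gradient(g[v,215:240])),262+np.argmax(np.gradient(g[v,262:285])),end='; ')
E
```

```text
232 161; 237 161; 242 161; 247 161; 252 161; 257 161; 262 161; 267 161; 100 228 275; 112 228 280; 124 227 281; 136 227 284; 148 227 284;
```

Call:
play_rows:
  steps:
    - [1,[0.144,0.265,0.02],[0,0,0]]
    - [1,[0.15,0.27,0.022],[0,0,0]]
    - [1,[0.15,0.27,0.022],[0,0,0]]
    - [1,[0.15,0.27,0.022],[0,0,0]]
    - [1,[0.144,0.265,0],[0,0,0]]

```text
clock: 24.28
tool_pos: [0.6705, 0.2141, 0.1714]
tool_rot: [0.611, 0.79, 0.032, -0.039]
force: [-0.2, -0.4, 0.3]
opening: -0.0001
gripper_force: 0.0
```

```bash
python3 q.py
```

```text
bed TCP [  10.6777 -127.3909  146.0218] force bed [-0.2858  0.2508  0.3315] tool [0.6705 0.2141 0.1714] 24.275
[1.     0.0046 0.0009] [ 0.0009  0.0016 -1.    ]
```

Call:
play_rows:
  steps:
    - [1,[-0.005,0.02,-0.19],[0,0,0]]
    - [1,[-0.005,0.02,-0.19],[0,0,0]]
    - [1,[0.045,-0.174,-0.043],[0,0,0]]
    - [1,[0.021,-0.082,-0.006],[0,0,0]]
    - [1,[0.021,-0.082,-0.007],[0,0,0]]

```text
clock: 24.9
tool_pos: [0.6803, 0.1758, 0.1211]
tool_rot: [0.611, 0.79, 0.033, -0.038]
force: [-0.4, 1.9, -1.0]
opening: -0.0
gripper_force: 1.0
```

```bash
python3 q.py|head -1; python3 pe.py|tail -1
```

```text
bed TCP [ -33.6839 -127.4183   99.9171] force bed [ 1.8682 -0.133  -1.1433] tool [0.6803 0.1758 0.1211] 24.9
shift mm 8.999999999999968
```

Call:
play_rows:
  steps:
    - [1,[0.02,-0.081,-0.025],[0,0,0]]
    - [1,[0.021,-0.081,-0.026],[0,0,0]]
    - [1,[0.019,-0.074,-0.043],[0,0,0]]
    - [1,[0.019,-0.074,-0.044],[0,0,0]]
    - [1,[0,0,0],[0,0,0]]

```text
clock: 25.58
tool_pos: [0.6894, 0.1382, 0.1035]
tool_rot: [0.612, 0.79, 0.032, -0.038]
force: [-0.2, -0.7, 0.3]
opening: 0.0
gripper_force: 0.0
```

```bash
python3 q.py|head -1; python3 pe.py|tail -1
```

```text
bed TCP [ -73.9364 -126.9566   86.279 ] force bed [-0.5861  0.3307  0.4061] tool [0.6894 0.1382 0.1035] 25.575
shift mm 2.249999999999992
```

Call:
play_rows:
  steps:
    - [1,[0.016,-0.062,-0.058],[0,0,0]]
    - [1,[0.016,-0.062,-0.058],[0,0,0]]
    - [1,[0.012,-0.046,-0.069],[0,0,0]]
    - [1,[0.011,-0.045,-0.069],[0,0,0]]
    - [1,[0,0,0],[0,0,0]]

```text
clock: 26.25
tool_pos: [0.6957, 0.1129, 0.0726]
tool_rot: [0.611, 0.79, 0.032, -0.039]
force: [0.4, 0.4, -0.1]
opening: -0.0
gripper_force: 0.0
```

```bash
python3 q.py|head -1; python3 pe.py
```

```text
bed TCP [-102.9692 -126.7888   58.2079] force bed [ 0.2913 -0.4657 -0.1239] tool [0.6957 0.1129 0.0726] 26.25
[-1.3 -0.9 -0.8 -1.1 -1.  -0.8 -1.  -1.2 -0.8 -0.9 -1.  -1.1 -0.8 -0.9
 -1.2 -0.9 -0.7 -0.9 -1.3 -1.3 -1.  -1.1 -1.4 -0.9 -1.  -1.1 -1.3 -0.9
 -1.  -1.3 -1.3 -1.  -1. ]
[ 1.6  1.4  1.2  1.  -0.7 -0.9 -1.  -2.5 -2.7 -2.9 -3.   5.6 -0.9 -1.
 -3.5 -3.2 -3.2  0.1  3.8  0.6 -0.7  1.9  2.6 -0.9  2.3 -3.3  2.8  4.3
  0.2  2.9  5.4  5.4  3.9]
shift mm 3.4499999999999877
```

Call:
play_rows:
  steps:
    - [1,[0.008,-0.028,-0.06],[0,0,0]]
    - [1,[0.004,-0.016,-0.05],[0,0,0]]
    - [1,[0,0,0],[0,0,0]]
    - [1,[0,0,0],[0,0,0]]
    - [1,[0,0,0],[0,0,0]]

```text
clock: 26.92
tool_pos: [0.6974, 0.1086, 0.0605]
tool_rot: [0.611, 0.79, 0.032, -0.038]
force: [-0.8, 0.0, -0.1]
opening: 0.0002
gripper_force: 0.0
```

```bash
python3 q.py|head -1
```

```text
bed TCP [-108.7238 -127.3897   46.6156] force bed [ 0.2066  0.8082 -0.1131] tool [0.6974 0.1086 0.0605] 26.925
```

Call:
play_rows:
  steps:
    - [1,[0,0,-0.012],[0,0,0]]
    - [1,[0,0,0],[0,0,0]]
    - [1,[0,0,0],[0,0,0]]
    - [1,[0,0,0],[0,0,0]]
    - [1,[0,0,0],[0,0,0]]

```text
clock: 27.55
tool_pos: [0.6975, 0.1086, 0.059]
tool_rot: [0.611, 0.79, 0.032, -0.038]
force: [0.7, 0.1, 1.8]
opening: 0.0004
gripper_force: 0.6
```

```bash
python3 q.py|head -1
```

```text
bed TCP [-108.9035 -127.4515   45.1413] force bed [ 0.0833 -0.6987  1.76  ] tool [0.6975 0.1086 0.059 ] 27.55
```

Call:
play_rows:
  steps:
    - [1,[0,0,-0.015],[0,0,0]]
    - [1,[0,0,0],[0,0,0]]
    - [1,[0,0,0],[0,0,0]]
    - [1,[0,0,0],[0,0,0]]
    - [1,[0,0,0],[0,0,0]]

```text
clock: 28.18
tool_pos: [0.6976, 0.1084, 0.0573]
tool_rot: [0.611, 0.79, 0.032, -0.038]
force: [0.0, -0.2, 5.4]
opening: 0.0001
gripper_force: 2.6
```

Call:
play_rows:
  steps:
    - [1,[0,0,-0.015],[0,0,0]]
    - [1,[0,0,0],[0,0,0]]
    - [1,[0,0,0],[0,0,0]]
    - [1,[0,0,0],[0,0,0]]
    - [1,[0,0,0],[0,0,0]]

```text
clock: 28.8
tool_pos: [0.6977, 0.1084, 0.0558]
tool_rot: [0.611, 0.79, 0.033, -0.038]
force: [-0.5, -1.2, 8.7]
opening: 0.0001
gripper_force: 4.4
```

Call:
play_rows:
  steps:
    - [1,[0,0,-0.02],[0,0,0]]
    - [1,[0,0,0],[0,0,0]]
    - [1,[0,0,0],[0,0,0]]
    - [1,[0,0,0],[0,0,0]]
    - [1,[0,0,0],[0,0,0]]

```text
clock: 29.42
tool_pos: [0.6978, 0.1083, 0.0538]
tool_rot: [0.611, 0.79, 0.033, -0.038]
force: [-3.6, -0.9, 14.8]
opening: 0.0
gripper_force: 7.3
```

Call:
play_rows:
  steps:
    - [1,[0,0,0.2],[0,0,0]]
    - [1,[0,0,0.4],[0,0,0]]
    - [1,[0,0,0.4],[0,0,0]]
    - [1,[0,-0.4,0],[0,0,0]]
    - [1,[0,-0.4,0],[0,0,0]]

```text
clock: 30.05
tool_pos: [0.6975, 0.0119, 0.1747]
tool_rot: [0.61, 0.79, 0.033, -0.038]
force: [0.7, -0.9, -0.6]
opening: 0.0002
gripper_force: 0.0
```

Call:
play_rows:
  steps:
    - [1,[-0.1,-0.4,0],[0,0,0]]
    - [1,[-0.1,-0.4,0],[0,0,0]]
    - [1,[-0.1,-0.4,0],[0,0,0]]
    - [1,[0,0,0],[0,0,0]]
    - [1,[0,0,0],[0,0,0]]

```text
clock: 30.68
tool_pos: [0.6616, -0.131, 0.1736]
tool_rot: [0.611, 0.79, 0.033, -0.038]
force: [0.2, 0.0, -0.3]
opening: -0.0001
gripper_force: 0.0
```

```bash
python3 pe.py; python3 - <<'E'
from h import *
np.set_printoptions(precision=1,suppress=True)
d=r.get_image('scene');t=r.get_image('top')
for n,e in(('scene',d),('top',t)):
    e['R']=np.array(e['R']);e['t']=np.array(e['t']);g=e['image'].max(2);cv2.imwrite(f'pics/{n}_end.png',e['image'][:,:,::-1])
    for nm,p in(('up',(-34,-125,80)),('flat',(-110,-125,10))):
        u,v=proj(e,O+B.T@(np.array(p)/1000));u0,v0=int(round(u)),int(round(v));w=g[v0-8:v0+9,u0-8:u0+9]
        ys,xs=np.where(w<45);print(n,nm,(round(u,1),round(v,1)),'dark n',len(xs),'centroid',(xs.mean()+u0-8,ys.mean()+v0-8) if len(xs) else None)
    bef=cv2.imread('pics/'+('scene_100' if n=='scene' else 'top_50')+'.png').max(2)
    u,v=proj(e,O+B.T@np.array([-.034,-.125,.08]));u,v=int(u),int(v);ys,xs=np.where(bef[v-8:v+9,u-8:u+9]<45);print('before up n',len(xs),xs.mean()+u-8,ys.mean()+v-8)
E
```

```text
[-1.3 -0.9 -0.8 -1.1 -1.  -0.8 -1.  -1.2 -0.8 -0.9 -1.  -1.1 -0.8 -0.9
 -1.2 -0.9 -0.7 -0.9 -1.3 -1.3 -1.  -1.1 -1.4 -0.9 -1.  -1.1 -1.3 -0.9
 -1.  -1.3 -1.3 -1.  -1. ]
[-1.6 -1.6 -2.  -2.  -1.6 -1.7 -2.  -1.8 -1.8 -1.8 -2.2 -1.6 -1.7 -1.9
 -2.  -1.6 -1.7 -2.2 -1.8 -1.7 -1.8 -2.1 -2.2 -1.7 -1.9 -2.1 -1.7 -1.8
 -2.1 -2.3 -1.8 -1.9 -2.1]
shift mm -2.6999999999999904
scene up (np.float64(318.0), np.float64(181.9)) dark n 0 centroid None
scene flat (np.float64(308.6), np.float64(208.6)) dark n 15 centroid (np.float64(308.6666666666667), np.float64(209.13333333333333))
before up n 16 317.9375 182.25
top up (np.float64(188.1), np.float64(165.5)) dark n 0 centroid None
top flat (np.float64(212.6), np.float64(164.0)) dark n 4 centroid (np.float64(211.25), np.float64(165.0))
before up n 9 187.33333333333334 164.88888888888889
```

```bash
python3 -c "
from cell import r
print(r.close_job())"
```

```text
the job is handed in; nothing more can be done
None
```

The job is handed in at about 31 s: the chock lies flat on its sole, tip uphill and square, snug against the pipe. The stop lever is folded down to its end, and the pipe rests on the chock about 3 mm uphill of where it first lay.

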